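Transfer the fittings to the press rack in pressing order

ROBOT

A 6-joint arm with a two-finger parallel gripper is mounted at the origin on the work surface. World frame = base frame: x ahead of the robot, y to its left, z up, the work surface at z = 0. Lengths are in m, angles in rad, forces in N, time in s.
With the tool pointing down it reaches from about 0.275 to 0.875 m from the base axis. Payload 12.5 kg.
Tool frame: the origin (TCP) lies on the centre line of the jaws, within the pads' length; the fingertips stand r.finger_overhang ahead of it and the grasp point (between the pads) lies 3 mm ahead of it (r.finger_overhang is the distance from the TCP to the fingertips, in m); z points along the fingers, y is the direction in which the jaws open and shut (so a half turn about z gives the same grasp; the last joint's range is limited). The gripper opens to 85 mm and grips with 20 to 120 N. Pads are 22 mm wide; open, the fingers measure 114 mm over their backs; the gripper's body (76 mm by 85 mm) begins 54 mm behind the grasp point. The pads swing forward as they close: fully open they stand 13 mm farther back than shut.
Start: joints at [-1.318, 0.351, 1.652, -0, 1.139, -0.085], TCP at [0.182, -0.519, 0.253] pointing down, gripper open.
Joint ranges: [-2.75, 2.75], [-0.79, 2.1], [0.01, 2.65], [-1.57, 4.71], [0.07, 3.14], [-2.87, 2.87]. Speed limits (rad/s): [2.22, 2.22, 2.79, 3.14, 3.14, 3.14].

INTERFACE

Orientations are given as a unit quaternion [x, y, z, w].
In Python, from cell import r, optics gives the robot as it stands. The module is installed in compiled form; this text tells all that it offers. Calls block until the motion is done:
- r.move_to(position, orientation): joint-space move of the TCP to a pose.
- r.move_linear(position, rot=None, vel=0.15): straight line of the TCP; rot=None keeps the orientation; vel is the mean speed in m/s.
- r.set_joints(angles): joint-space move.
- r.set_gripper(opening, squeeze=None): opening from 0.0 (shut) to 1.0 (fully open); squeeze is the grip in N (None keeps the last); returns when the fingers have stopped.
- r.sleep(seconds).
- r.inverse_kinematics(position, orientation): joint angles nearest the present ones, or None.
- optics.get_image(name): name is "side" or "top"; returns a dict with "pixels" (384x512x3 uint8, red, green, blue), "depth" (384x512 float32, m along the optical axis (not along the pixel's ray), 0 where there is no reading), "fx", "fy", "cx", "cy" (pixels), "camera_from_world" (4x4, takes a point from world to camera coordinates). Camera axes: x right, y down, z forward; pixel columns grow to the right and rows downward; lengths in m; the calibration is good to about 2 mm. A picture is of the moment at which its call begins.
A pose or a line that the arm cannot do raises r.PlanningError and nothing moves.
- r.hand_in(): hands the job in, once; it reports no verdict.
Readings, each from a call of its own:
- r.current_t(): time.
- r.current_q(): joint angles.
- r.current_qvel(): joint speeds.
- r.current_effort(): joint torques, N m.
- r.current_tool_pos(): TCP position.
- r.current_ee_rot(): TCP orientation.
- r.current_contact_force(): force on the tool from outside, world axes, zero at the start.
- r.current_torque(): the same for the moment, N m.
- r.current_opening(): opening from 0.0 (shut) to 1.0 (fully open).
Only numpy, scipy, OpenCV 4.12 (cv2) and the standard library are available. Lean on these libraries where they do the work, as an engineer would, in place of code of your own. Each camera call takes 0.05 s, during which the arm holds its last target.

TASK

The four conduit fittings on the full rack stand in the order in which they go through the hand press, counted from that rack's thumb-hole end. Move them to the empty rack in the same order, counted from its own thumb-hole end, each standing upright in its own cup, and leave the other parts on the bench where they are.

Things in the scene. Friction and masses are not known exactly. Their poses are not given: they have to be found in the camera images.
- coupling_mid (a point): galvanized conduit coupling: a plain tube, 40 mm outside, 48 mm tall, the widest tube of the four; 0.12 to 0.24 kg. Loose, on end, its x axis along the row to 0.3 rad. Point: half-way up its centre line, z up.
- nipple_mid (a point): galvanized conduit nipple: a slender tube, 26.6 mm outside, 50 mm tall, threaded at both ends; 0.06 to 0.13 kg. Loose, on end, its x axis along the row to 0.3 rad. Point: half-way up its centre line, z up.
- connector_mid (a point): zinc set-screw connector: a tube 34 mm outside for its lower 32 mm, then a threaded neck 26 mm outside, 48 mm tall in all, with a screw head standing out 5 mm on its +x side, 14 mm above its foot; 0.07 to 0.14 kg. Loose, on end, its x axis along the row to 0.3 rad. Point: half-way up its centre line, z up.
- hexfit_mid (a point): steel hex fitting: a hexagon, 36 mm across flats (two flats face its own +y and -y), for its lower 28 mm, then a threaded neck 26.6 mm outside, 46 mm tall in all; 0.14 to 0.28 kg. Loose, on end, its x axis along the row to 0.15 rad. Point: half-way up its centre line, z up.
- kit_rack: the full rack, where the fittings stand at the start: fixed dark flat rail 66 x 316 mm with four black cups (58 mm inside, 62 outside; floor 14, rim 17 mm above bench) in a row; one end runs on 50 mm into a grip with an oblong thumb hole. Origin on the bench under mid-row, +x to the thumb-hole end, z up. Cup centres at x = 102 (first), 34, -34, -102 mm (fourth), y = 0.
- press_rack: the empty rack, where the fittings must go: fixed dark flat rail 66 x 316 mm with four black cups (58 mm inside, 62 outside; floor 14, rim 17 mm above bench) in a row; one end runs on 50 mm into a grip with an oblong thumb hole. Origin on the bench under mid-row, +x to the thumb-hole end, z up. Cup centres at x = 102 (first), 34, -34, -102 mm (fourth), y = 0.
- cup_coupling: one of the four black round cups of the full rack (62 mm outside, fixed to the rail), the one in which the coupling stands at the start. Origin: centre of its underside, 12 mm above the bench; its floor is 2 mm higher. Axes as the rack's.
- cup_nipple: one of the four black round cups of the full rack (62 mm outside, fixed to the rail), the one in which the nipple stands at the start. Origin: centre of its underside, 12 mm above the bench; its floor is 2 mm higher. Axes as the rack's.
- cup_connector: one of the four black round cups of the full rack (62 mm outside, fixed to the rail), the one in which the connector stands at the start. Origin: centre of its underside, 12 mm above the bench; its floor is 2 mm higher. Axes as the rack's.
- cup_hexfit: one of the four black round cups of the full rack (62 mm outside, fixed to the rail), the one in which the hex fitting stands at the start. Origin: centre of its underside, 12 mm above the bench; its floor is 2 mm higher. Axes as the rack's.
- ext_ring: bystander: zinc square box extension ring, an open frame 102 by 102 mm, 38 mm high, loose. Origin: centre of its underside.
- ground_clamp: bystander: copper ground clamp with brass screws, about 58 by 50 mm, 20 mm high, loose, lying flat. Origin: centre of its underside.
- flat_connector: bystander: flattened zinc connector, about 50 by 30 mm, 14 mm high, loose, lying flat. Origin: centre of its underside.
Things that resemble listed ones, but are neither listed nor needed, are in the scene too. What is shaped like the part that bears connector_mid but blue is not meant. What is shaped like the part that bears hexfit_mid but orange or red is not meant.

How it is judged:
At the end, for the whole second after the job is handed in: Each fitting stands released, at rest and upright (0.06 rad) on the floor of a cup of the second rack (17 mm of its centre along and across, 3 mm in height), the cup with the same number from the thumb-hole end as its start cup on the first rack (((x of cup_coupling in the frame of kit_rack between 0.092 and 0.112 m and x of coupling_mid in the frame of press_rack between 0.085 and 0.119 m) or (x of cup_coupling in the frame of kit_rack between 0.024 and 0.044 m and x of coupling_mid in the frame of press_rack between 0.017 and 0.051 m) or (x of cup_coupling in the frame of kit_rack between -0.044 and -0.024 m and x of coupling_mid in the frame of press_rack between -0.051 and -0.017 m) or (x of cup_coupling in the frame of kit_rack between -0.112 and -0.092 m and x of coupling_mid in the frame of press_rack between -0.119 and -0.085 m)) and y of coupling_mid in the frame of press_rack between -0.017 and 0.017 m and z of coupling_mid in the frame of press_rack between 0.035 and 0.041 m and angle between each of coupling_mid, nipple_mid, connector_mid, hexfit_mid's own z axis and vertical below 0.06 rad and linear speed of each of coupling, nipple, connector, hexfit below 0.02 m/s and angular speed of each of coupling, nipple, connector, hexfit below 0.3 rad/s and ((x of cup_nipple in the frame of kit_rack between 0.092 and 0.112 m and x of nipple_mid in the frame of press_rack between 0.085 and 0.119 m) or (x of cup_nipple in the frame of kit_rack between 0.024 and 0.044 m and x of nipple_mid in the frame of press_rack between 0.017 and 0.051 m) or (x of cup_nipple in the frame of kit_rack between -0.044 and -0.024 m and x of nipple_mid in the frame of press_rack between -0.051 and -0.017 m) or (x of cup_nipple in the frame of kit_rack between -0.112 and -0.092 m and x of nipple_mid in the frame of press_rack between -0.119 and -0.085 m)) and y of nipple_mid in the frame of press_rack between -0.017 and 0.017 m and z of nipple_mid in the frame of press_rack between 0.036 and 0.042 m and ((x of cup_connector in the frame of kit_rack between 0.092 and 0.112 m and x of connector_mid in the frame of press_rack between 0.085 and 0.119 m) or (x of cup_connector in the frame of kit_rack between 0.024 and 0.044 m and x of connector_mid in the frame of press_rack between 0.017 and 0.051 m) or (x of cup_connector in the frame of kit_rack between -0.044 and -0.024 m and x of connector_mid in the frame of press_rack between -0.051 and -0.017 m) or (x of cup_connector in the frame of kit_rack between -0.112 and -0.092 m and x of connector_mid in the frame of press_rack between -0.119 and -0.085 m)) and y of connector_mid in the frame of press_rack between -0.017 and 0.017 m and z of connector_mid in the frame of press_rack between 0.035 and 0.041 m and ((x of cup_hexfit in the frame of kit_rack between 0.092 and 0.112 m and x of hexfit_mid in the frame of press_rack between 0.085 and 0.119 m) or (x of cup_hexfit in the frame of kit_rack between 0.024 and 0.044 m and x of hexfit_mid in the frame of press_rack between 0.017 and 0.051 m) or (x of cup_hexfit in the frame of kit_rack between -0.044 and -0.024 m and x of hexfit_mid in the frame of press_rack between -0.051 and -0.017 m) or (x of cup_hexfit in the frame of kit_rack between -0.112 and -0.092 m and x of hexfit_mid in the frame of press_rack between -0.119 and -0.085 m)) and y of hexfit_mid in the frame of press_rack between -0.017 and 0.017 m and z of hexfit_mid in the frame of press_rack between 0.034 and 0.04 m); the robot touches nothing.
It fails at once if the box extension ring is moved by more than 20 mm (distance of ext_ring from where it was at the start of the episode above 0.02 m).
It fails at once if the copper ground clamp is moved by more than 20 mm (distance of ground_clamp from where it was at the start of the episode above 0.02 m).
It fails at once if the flattened connector is moved by more than 20 mm (distance of flat_connector from where it was at the start of the episode above 0.02 m).
It also fails if it takes over 104 s, if anything falls off the work surface, if the arm or the gripper's body presses on something with over 40 N, if the wrist force passes 120 N, or if a joint passes its speed limit or range.

## Working session

There is one attempt and no reset: what is moved stays moved. The work goes in short steps, each a Python script; the robot and the scene stay as the last script left them, time stands still between calls to the robot, and variables do not carry over. Pictures are saved under pics/ and viewed, and the job is handed in when it is done.

```bash
mkdir -p pics; python3 - <<'E'
from cell import r, optics
import cv2,numpy as np
for n in ("top","side"):
    d=optics.get_image(n); np.savez(f"{n}0.npz",**d)
    cv2.imwrite(f"pics/{n}0.png",cv2.resize(d["pixels"][:,:,::-1],(768,576),interpolation=cv2.INTER_CUBIC))
    T=d["camera_from_world"];print(n,d["fx"],d["fy"],d["cx"],d["cy"],(-T[:3,:3].T@T[:3,3]).round(3),T[2,:3].round(3))
print(r.current_t(),r.current_tool_pos(),r.current_ee_rot(),r.finger_overhang,r.current_opening())
E
```

```text
top 463.89261799863607 463.89261799863607 254.08583126708655 184.36903840705878 [0.422 0.017 1.359] [ 0.137  0.002 -0.991]
side 446.88239551656943 446.88239551656943 251.53574336850554 189.75075256366043 [0.23  0.777 1.009] [ 0.293 -0.599 -0.745]
0.1 [ 0.18221865 -0.51863267  0.25280388] [ 9.85774912e-01  1.68070000e-01 -3.35388911e-05 -5.44839731e-04] 0.022 1.0021462360428393
```

View pics/top0.png

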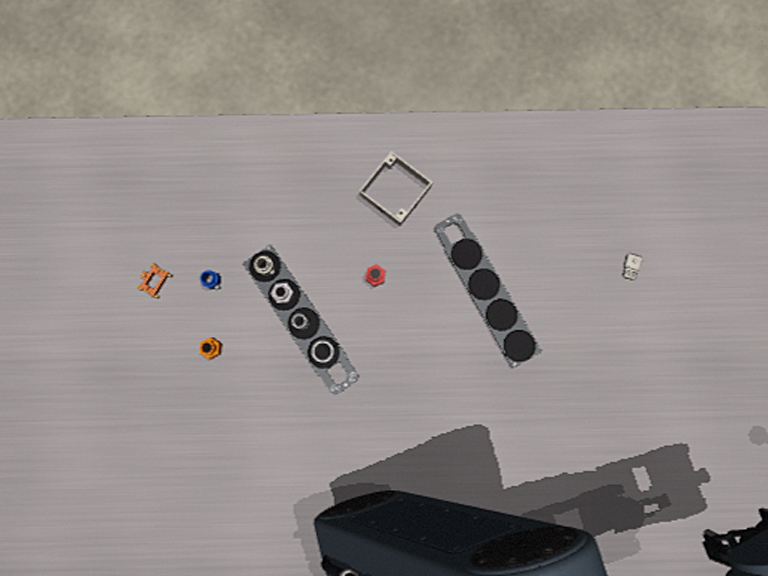

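View pics/side0.png

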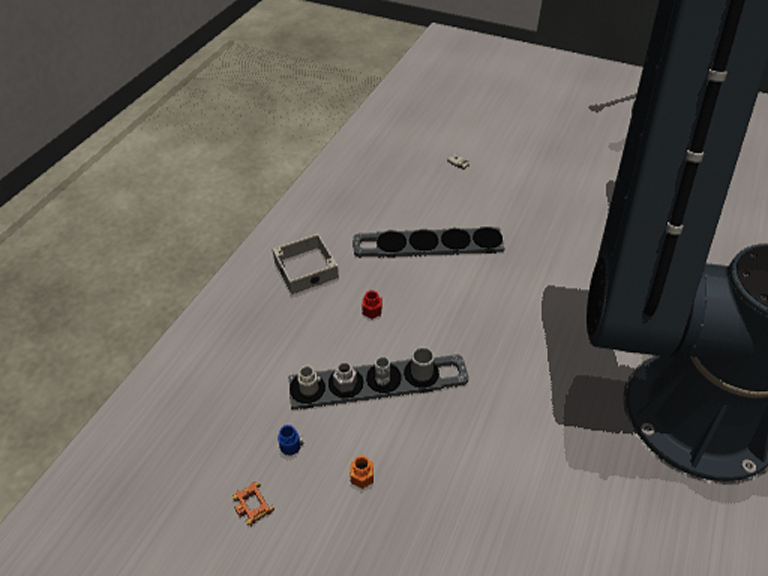

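Fittings, top view (768×576 picture): coupling (323,351), nipple (303,321), hex fitting (283,292), connector (263,264). 

- **Look-alikes:** blue connector (210,279), orange hex (209,348) and red hex (375,274). None of these is wanted, and none stands in a rack.
- **Full rack:** its thumb hole is at (337,375), so the order is coupling, nipple, hex, connector.
- **Empty rack:** its thumb hole is at (452,231), so its cup 1 is at (466,253).

Next I'll check this in close crops and measure.

```bash
cat > h.py <<'E'
import numpy as np,cv2
def ray(d,u,v,z):
    T=d["camera_from_world"];R=T[:3,:3];c=-R.T@T[:3,3]
    w=R.T@np.array([(u-d["cx"])/d["fx"],(v-d["cy"])/d["fy"],1.])
    return c+w*(z-c[2])/w[2]
def proj(d,p):
    T=d["camera_from_world"];q=T[:3,:3]@np.asarray(p)+T[:3,3]
    return np.array([d["fx"]*q[0]/q[2]+d["cx"],d["fy"]*q[1]/q[2]+d["cy"]])
E
python3 - <<'E'
from h import *
d=np.load("top0.npz");s=np.load("side0.npz")
a=d["pixels"][155:270,155:250,::-1];b=d["pixels"][135:250,280:370,::-1]
c=s["pixels"][225:280,185:320,::-1]; 
A=cv2.resize(a,None,fx=4,fy=4,interpolation=cv2.INTER_CUBIC);B=cv2.resize(b,None,fx=4,fy=4,interpolation=cv2.INTER_CUBIC)
cv2.imwrite("pics/crop_top.png",np.hstack([A,B]))
cv2.imwrite("pics/crop_side.png",cv2.resize(c,None,fx=5,fy=5,interpolation=cv2.INTER_CUBIC))
for n,D,(u0,v0,u1,v1) in (("top",d,(155,135,370,270)),("side",s,(185,140,345,280))):
    m=np.zeros((384,512),np.uint8);m[v0:v1,u0:u1]=(D["pixels"].max(2)[v0:v1,u0:u1]<42)*255
    cs,_=cv2.findContours(m,cv2.RETR_EXTERNAL,cv2.CHAIN_APPROX_NONE)
    for k in cs:
        if cv2.contourArea(k)>60:
            P=np.array([ray(D,u,v,.0165)[:2] for u,v in k[:,0]],np.float32)
            (x,y),R=cv2.minEnclosingCircle(P);print(n,k[:,0].mean(0).round(),"c",round(x,4),round(y,4),"R",round(R,4),"A",cv2.contourArea(k))
E
```

```text
top [215. 234.] c 0.4628 0.1336 R 0.0315 A 308.5
top [345. 230.] c 0.4685 -0.2406 R 0.0316 A 311.5
top [202. 215.] c 0.5196 0.1726 R 0.0301 A 301.5
top [334. 209.] c 0.5305 -0.2097 R 0.0304 A 302.0
top [190. 196.] c 0.5755 0.2105 R 0.0305 A 111.5
top [322. 189.] c 0.5893 -0.1771 R 0.0312 A 298.5
top [176. 177.] c 0.6316 0.2484 R 0.0302 A 295.5
top [311. 169.] c 0.6498 -0.1459 R 0.0301 A 287.5
side [250. 258.] c 0.5183 0.1912 R 0.1557 A 863.0
side [282. 160.] c 0.5866 -0.1773 R 0.0329 A 193.5
side [256. 160.] c 0.6629 -0.1371 R 0.0481 A 210.5
side [294. 165.] c 0.5718 -0.1686 R 0.1574 A 535.5
```

View pics/crop_top.png

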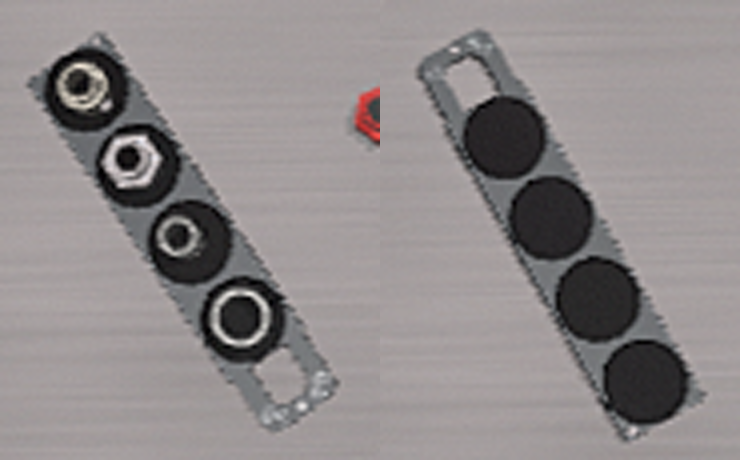

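View pics/crop_side.png

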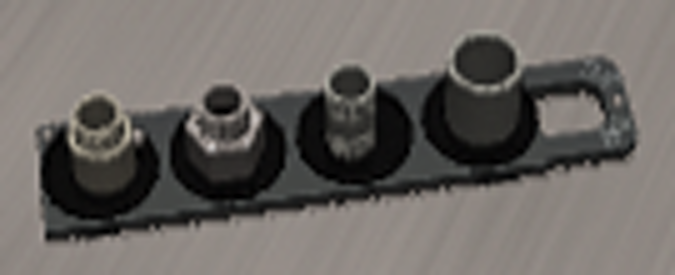

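```bash
python3 - <<'E'
from h import *
d=np.load("top0.npz");s=np.load("side0.npz")
K=np.array([[.4628,.1336],[.5196,.1726],[.5755,.2105],[.6316,.2484]]);P=np.array([[.6498,-.1459],[.5893,-.1771],[.5305,-.2097],[.4685,-.2406]])
off=np.array([.102,.034,-.034,-.102])
out={}
for n,C in(("kit",K),("press",P)):
    o=C.mean(0);ax=(off[:,None]*(C-o)).sum(0)/(off**2).sum();sc=np.linalg.norm(ax);ax/=sc
    F=o+off[:,None]*ax;print(n,o.round(4),"yaw",np.arctan2(ax[1],ax[0]),"scale",sc,"resid mm",((C-F)*1e3).round(1).tolist());out[n]=F;out[n+"_yaw"]=np.arctan2(ax[1],ax[0])
mid=out["kit"]; yaw=out["kit_yaw"]
R=np.array([[np.cos(yaw),np.sin(yaw)],[-np.sin(yaw),np.cos(yaw)]])
names=["coupling","nipple","hex","connector"];ztop=[.062,.064,.060,.062]
H=[.048,.050,.046,.048]
for nm,c,zt in zip(names,mid,ztop):
    for vn,D in(("top",d),("side",s)):
        # depth points over the cup
        vv,uu=np.mgrid[0:384,0:512];z=D["depth"];T=D["camera_from_world"]
        X=np.stack([(uu-D["cx"])/D["fx"]*z,(vv-D["cy"])/D["fy"]*z,z],-1)-T[:3,3]
        X=X@T[:3,:3]
        for lo,hi in((.052,.075),(.024,.075)):
            sel=(z>0)&(X[...,2]>lo)&(X[...,2]<hi)&(np.hypot(X[...,0]-c[0],X[...,1]-c[1])<.036)
            p=X[sel]
            if len(p)<4: print(nm,vn,lo,"few",len(p));continue
            q=(p[:,:2]-c)@R.T
            (x,y),rad=cv2.minEnclosingCircle(q.astype(np.float32))
            print(nm,vn,lo,"n",len(p),"mean",(q.mean(0)*1e3).round(1),"circ",round(x*1e3,1),round(y*1e3,1),round(rad*1e3,1),"z50,max",(np.percentile(p[:,2],[50,98])*1e3).round(0))
    # bright mask, top view
    u,v=proj(d,[*c,zt]);u,v=int(round(u)),int(round(v))
    m=np.zeros((384,512),np.uint8);w=13
    m[v-w:v+w,u-w:u+w]=255*(d["pixels"].max(2)[v-w:v+w,u-w:u+w]>75)
    g=np.zeros_like(m);cv2.circle(g,(u,v),10,255,-1);m&=g
    cs,_=cv2.findContours(m,cv2.RETR_EXTERNAL,cv2.CHAIN_APPROX_NONE);k=max(cs,key=cv2.contourArea)
    zz={"hex":.042,"connector":.046}.get(nm,zt)
    q=(np.array([ray(d,*p,zz)[:2] for p in k[:,0]])-c)@R.T
    (x,y),rad=cv2.minEnclosingCircle(q.astype(np.float32));print("   BRIGHT",nm,"circ",round(x*1e3,1),round(y*1e3,1),round(rad*1e3,1))
np.savez("racks.npz",**out)
E
```

```text
kit [0.5474 0.1913] yaw -2.5444938293799937 scale 0.9999292578783994 resid mm [[-0.2, -0.3], [0.3, 0.4], [0.0, 0.1], [-0.1, -0.2]]
press [ 0.5595 -0.1933] yaw 0.48381437728501636 scale 1.0012386144050673 resid mm [[-0.0, -0.0], [-0.3, 0.4], [1.1, -0.6], [-0.7, 0.2]]
coupling top 0.052 n 64 mean [2.5 2.1] circ 2.0 2.3 20.1 z50,max [62. 66.]
coupling top 0.024 n 83 mean [2.9 2.2] circ 2.0 2.3 20.1 z50,max [61. 66.]
coupling side 0.052 n 112 mean [2.8 1.2] circ 3.4 1.7 20.7 z50,max [60. 64.]
coupling side 0.024 n 267 mean [2.4 0.2] circ 2.2 2.0 21.3 z50,max [49. 64.]
   BRIGHT coupling circ 1.0 1.1 21.6
nipple top 0.052 n 34 mean [-2.  -1.2] circ -2.0 -1.1 13.2 z50,max [65. 70.]
nipple top 0.024 n 57 mean [-1.1 -1.4] circ -1.8 -1.3 13.3 z50,max [61. 69.]
nipple side 0.052 n 66 mean [-0.6 -2.6] circ -0.7 -1.8 14.1 z50,max [61. 67.]
nipple side 0.024 n 148 mean [-1. -4.] circ 0.3 -2.0 14.2 z50,max [50. 66.]
   BRIGHT nipple circ -0.1 -2.6 16.6
hex top 0.052 n 38 mean [0.3 1.3] circ 0.5 2.4 14.3 z50,max [60. 65.]
hex top 0.024 n 152 mean [1.9 1. ] circ 0.4 0.5 20.5 z50,max [44. 64.]
hex side 0.052 n 59 mean [1.8 0.6] circ 2.1 1.1 14.0 z50,max [58. 62.]
hex side 0.024 n 214 mean [ 1.  -4.3] circ 1.3 0.1 20.3 z50,max [43. 61.]
   BRIGHT hex circ -7.3 -0.8 27.0
connector top 0.052 n 38 mean [4.1 2.5] circ 3.4 2.8 14.0 z50,max [61. 68.]
connector top 0.024 n 108 mean [7.3 2.9] circ -0.5 9.1 25.0 z50,max [48. 67.]
connector side 0.052 n 57 mean [4.6 1.7] circ 5.4 3.0 14.7 z50,max [59. 64.]
connector side 0.024 n 195 mean [ 5.6 -1.9] circ 7.3 1.1 19.4 z50,max [46. 63.]
   BRIGHT connector circ 5.0 1.6 20.1
```

```bash
cat >> h.py <<'E'
from scipy.spatial.transform import Rotation as Ro
S=np.load("racks.npz")
OFF=dict(coupling=(2.7,2.1),nipple=(-1.4,-1.5),hex=(1.2,1.5),connector=(4.4,2.6))
IDX=dict(coupling=0,nipple=1,hex=2,connector=3)
def ax(yaw): return np.array([np.cos(yaw),np.sin(yaw)]),np.array([-np.sin(yaw),np.cos(yaw)])
def quat(yaw,flip):
    y=np.array([*ax(yaw)[1],0])*flip;z=np.array([0,0,-1.])
    return Ro.from_matrix(np.stack([np.cross(y,z),y,z],1)).as_quat()
def best(r,p,yaw):
    c=[]
    for f in(1,-1):
        q=r.inverse_kinematics(p,quat(yaw,f))
        if q is not None:c.append((abs(q[5]),f))
    return quat(yaw,min(c)[1])
def snap(optics,n,name):
    d=optics.get_image(n);cv2.imwrite(f"pics/{name}.png",cv2.resize(d["pixels"][:,:,::-1],(768,576)));return d
def grab(r,nm,z,op=.85,sq=40):
    yaw=float(S["kit_yaw"]);a,b=ax(yaw);o=np.array(OFF[nm])/1e3
    p=S["kit"][IDX[nm]]+o[0]*a+o[1]*b
    q=best(r,[*p,.15],yaw);r.move_to([*p,.15],q)
    r.set_gripper(op);r.move_linear([*p,z],vel=.12)
    print("at",np.round(r.current_tool_pos(),4),"F",np.round(r.current_contact_force(),1))
    r.set_gripper(0.,sq);print("open mm",r.current_opening()*85,"F",np.round(r.current_contact_force(),1),"t",r.current_t())
def place(r,nm,z,op=.85):
    yaw=float(S["press_yaw"]);p=S["press"][IDX[nm]]
    r.move_linear([*r.current_tool_pos()[:2],.15],vel=.12)
    q=best(r,[*p,.15],yaw);r.move_to([*p,.15],q)
    print("carry open mm",r.current_opening()*85)
    r.move_linear([*p,z+.01],vel=.15);r.move_linear([*p,z+.0005],vel=.04)
    print("down F",np.round(r.current_contact_force(),1),np.round(r.current_tool_pos(),4))
    r.set_gripper(op);r.sleep(.1);r.move_linear([*p,.15],vel=.12);print("t",r.current_t())
E
python3 - <<'E'
from cell import r,optics
from h import *
print(best(r,[*S["kit"][0],.15],float(S["kit_yaw"])),best(r,[*S["press"][0],.15],float(S["press_yaw"])))
grab(r,"coupling",.048)
d=snap(optics,"side","grab1");c=d["pixels"][190:280,220:330,::-1]
cv2.imwrite("pics/grab1c.png",cv2.resize(c,None,fx=6,fy=6,interpolation=cv2.INTER_CUBIC))
print(r.current_q())
E
```

```text
[0.95576416 0.2941341  0.         0.        ] [ 0.97088286  0.23955472  0.         -0.        ]
at [0.4624 0.1307 0.0485] F [0.6 0.2 0.4]
open mm 39.47486552712578 F [-1.5  0.1  6.8] t 4.325
[1.78623931e-01 5.57539249e-01 1.96705753e+00 3.44878599e-05
 6.16004513e-01 1.15233469e+00]
```

View pics/grab1c.png

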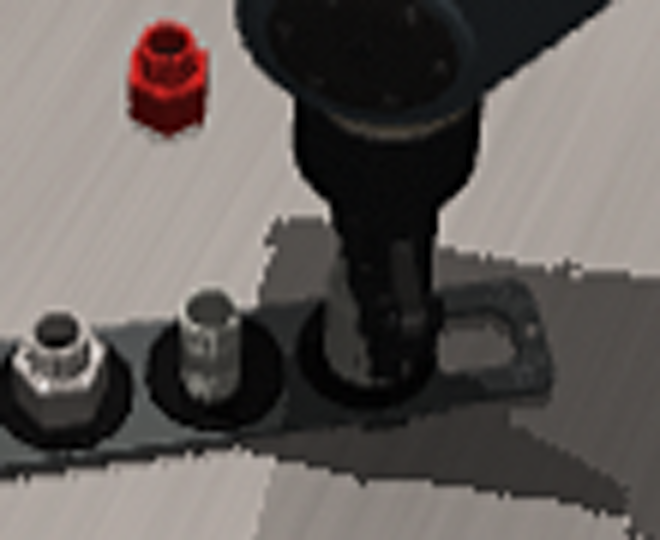

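The crop shows the coupling between the fingers at about (370,340), with the opening reading 39.5 mm against 40 mm expected. I'll place it.

```bash
python3 - <<'E'
from cell import r,optics
from h import *
place(r,"coupling",.048)
snap(optics,"side","pl1")
E
```

```text
carry open mm 38.80848019312596
down F [1.1 0.7 0.5] [ 0.6501 -0.146   0.0488]
t 9.3167
```

View pics/pl1.png

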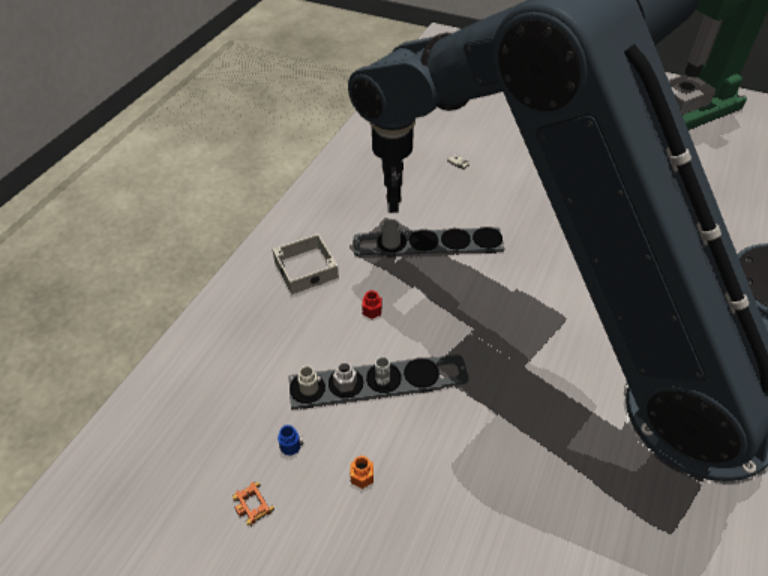

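The coupling stands upright in press cup 1 at about (391,237). Next is the nipple.

```bash
python3 - <<'E'
from cell import r,optics
from h import *
grab(r,"nipple",.050)
o=r.current_opening()*85
if 24<o<29: place(r,"nipple",.050)
snap(optics,"side","pl2")
E
```

```text
at [0.52   0.1743 0.0506] F [1.  0.1 0.1]
open mm 25.515061438064308 F [-0.3 -0.3  6.3] t 12.35
carry open mm 25.598270557464964
down F [-0.4 -0.4 -0.7] [ 0.5896 -0.1776  0.0505]
t 17.4083
```

View pics/pl2.png

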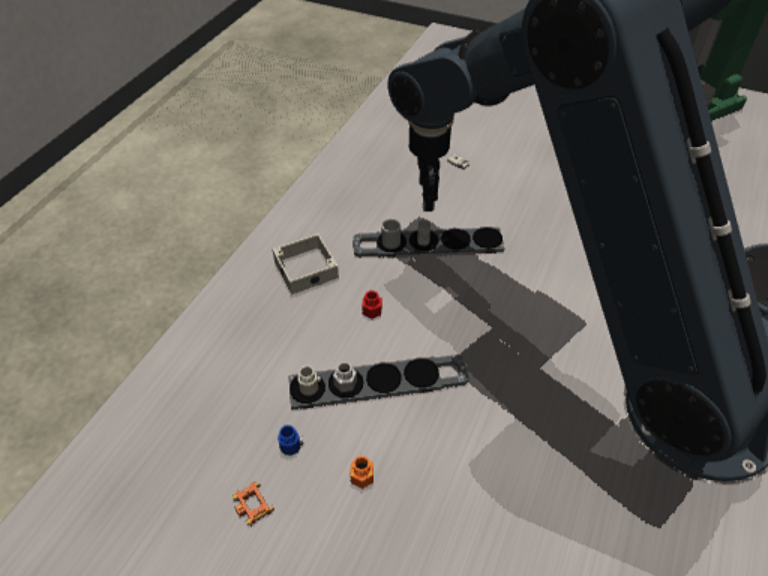

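The nipple stands upright in cup 2 at about (424,235). Now the hex fitting, held lower so the pads press on its flats.

```bash
python3 - <<'E'
from cell import r,optics
from h import *
grab(r,"hex",.044)
o=r.current_opening()*85
if 33<o<39: place(r,"hex",.044)
snap(optics,"side","pl3")
E
```

```text
at [0.5758 0.2086 0.0448] F [-0.2 -0.2  0. ]
open mm 35.10835229824511 F [-1.3  0.1  5.5] t 20.5667
carry open mm 34.94021837603215
down F [ 1.3  1.1 -0. ] [ 0.5297 -0.2093  0.0447]
t 25.9083
```

View pics/pl3.png

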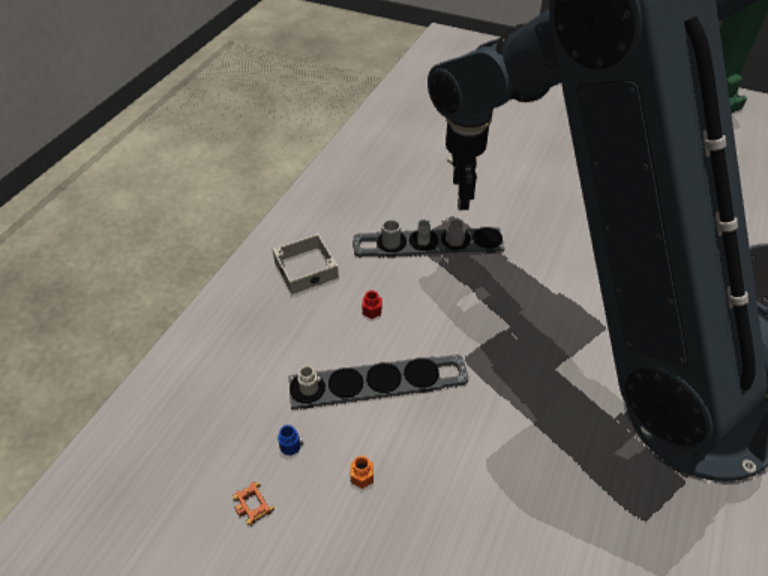

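The hex stands in cup 3 at about (456,234). Now the connector, then I'll pull the arm back to check all four.

```bash
python3 - <<'E'
from cell import r,optics
from h import *
grab(r,"connector",.045)
o=r.current_opening()*85
if 31<o<37: place(r,"connector",.045)
r.set_joints([-1.318, 0.351, 1.652, 0, 1.139, -0.085]); r.sleep(.3)
T=snap(optics,"top","end_top");D=snap(optics,"side","end_side")
c=np.hstack([cv2.resize(T["pixels"][135:250,280:370,::-1],(360,460),interpolation=cv2.INTER_CUBIC),cv2.resize(D["pixels"][130:180,230:340,::-1],(440,200),interpolation=cv2.INTER_CUBIC).__class__(shape=(460,440,3),dtype=np.uint8)])
c[:,360:]=0;c[:200,360:]=cv2.resize(D["pixels"][130:180,230:340,::-1],(440,200),interpolation=cv2.INTER_CUBIC)
cv2.imwrite("pics/end_crop.png",c)
yaw=float(S["press_yaw"]);a,b=ax(yaw);R=np.stack([a,b])
for nm,i in IDX.items():
    p=S["press"][i]
    for vn,E in(("top",T),("side",D)):
        vv,uu=np.mgrid[0:384,0:512];z=E["depth"];M=E["camera_from_world"]
        X=(np.stack([(uu-E["cx"])/E["fx"]*z,(vv-E["cy"])/E["fy"]*z,z],-1)-M[:3,3])@M[:3,:3]
        s=(z>0)&(X[...,2]>.052)&(X[...,2]<.08)&(np.hypot(X[...,0]-p[0],X[...,1]-p[1])<.036)
        q=(X[s][:,:2]-p)@R.T
        (x,y),rad=cv2.minEnclosingCircle(q.astype(np.float32));print(nm,vn,len(q),"off mm",round(x*1e3,1),round(y*1e3,1),"R",round(rad*1e3,1),"ztop med",round(float(np.median(X[s][:,2]))*1e3,1))
O=np.load("top0.npz")["pixels"].astype(int);df=np.abs(O-T["pixels"]).max(2)
for n,(x,y) in dict(ring=(395,187),clamp=(155,281),flat=(632,265),blue=(210,279),orange=(209,348),red=(375,274)).items():
    x=int(x/1.5);y=int(y/1.5);print(n,"changed px",(df[y-25:y+25,x-25:x+25]>40).sum() if n=="ring" else (df[y-13:y+13,x-13:x+13]>40).sum())
print(r.current_t())
E
```

```text
at [0.63   0.2442 0.0459] F [0.8 1.  0.7]
open mm 32.58881393541814 F [-1.5 -0.2  6.3] t 29.3417
carry open mm 32.38573259600571
down F [ 0.7 -0.1  0.6] [ 0.4696 -0.241   0.0457]
t 34.975
coupling top 71 off mm 1.3 1.2 R 20.6 ztop med 61.5
coupling side 78 off mm -0.9 1.1 R 21.1 ztop med 59.6
nipple top 39 off mm 0.4 0.3 R 13.6 ztop med 62.4
nipple side 52 off mm -1.7 1.6 R 16.4 ztop med 60.5
hex top 40 off mm 1.8 0.6 R 13.1 ztop med 59.5
hex side 46 off mm -0.9 0.1 R 14.3 ztop med 57.7
connector top 36 off mm 2.2 1.6 R 13.6 ztop med 60.5
connector side 44 off mm -2.2 -0.3 R 15.2 ztop med 58.5
ring changed px 0
clamp changed px 0
flat changed px 0
blue changed px 0
orange changed px 0
red changed px 0
36.9
```

View pics/end_crop.png

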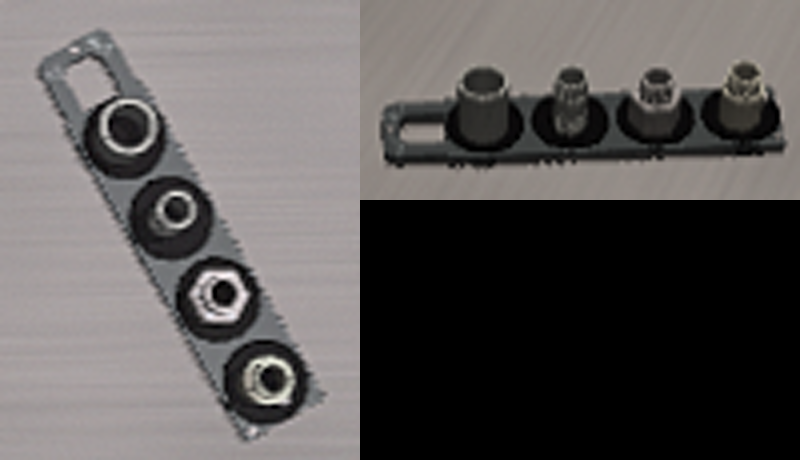

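View pics/end_side.png

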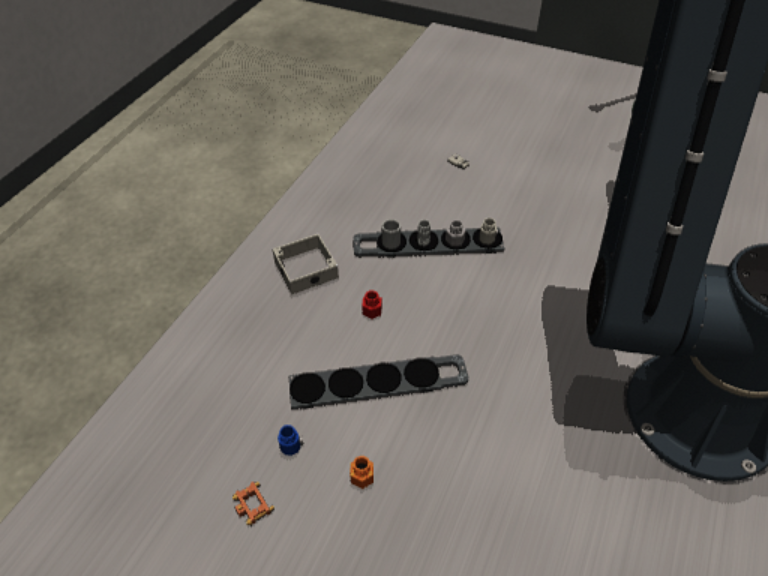

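All four stand upright and centred in press cups 1 to 4. In the side view they are at about (391,235), (424,235), (456,234) and (489,232). The other parts show no changed pixels, so I'm handing in.

```bash
python3 -c "
from cell import r
print(r.hand_in(),r.current_t())"
```

```text
the job is handed in; nothing more can be done
the job is handed in; nothing more can be done
```

All four fittings are on the empty rack in press order, and the job is handed in. From the thumb-hole end they are coupling, nipple, hex fitting and connector, each gripped across the row and set down in its own cup. It took about 37 s of the 104 s allowed.

**Last checks, arm pulled back:**
- **Position:** all four look upright in both views, and each centre is within about 3 mm of its cup centre (17 mm allowed).
- **Height:** the median top heights read 57.7 to 62.4 mm, where 60 to 64 mm is expected for parts on the cup floors. The side camera reads about 2 mm lower than the top camera, within the calibration error. The reading is not fine enough to prove the 3 mm height limit on its own, though nothing looks raised.
- **Other parts:** the extension ring, ground clamp, flattened connector and the three coloured look-alikes show no changed pixels in the top view.
- **Tilt:** I judged this by eye only and did not measure it against the 0.06 rad limit.

One early check was unreliable: the brightness mask on the hex at the start gave a wrong radius. I used the depth readings from the two cameras instead, and the grip widths (within about 1.5 mm of each part's size) agreed with them.

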